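# Find the pitch leaf that fits a stone-saw spindle

### The arm

A 6-joint arm with a two-finger parallel gripper is mounted at the origin on the work surface. World frame = base frame: x ahead of the robot, y to its left, z up, the work surface at z = 0. Lengths are in m, angles in rad, forces in N, time in s.
With the tool pointing down it reaches from about 0.35 to 1 m from the base axis. Payload 7.1 kg.
Tool frame: the origin (TCP) lies midway between the tips of the shut fingers; the grasp point (between the pads) lies 19 mm behind it (manip.grip_depth is the z of the grasp point in the tool frame, in m); z points along the fingers, y is the line along which they close (so a half turn about z gives the same grasp; the last joint's range is limited). The gripper opens to 85 mm and grips with 20 to 120 N. Pads are 22 mm wide; open, the fingers measure 114 mm over their backs; the gripper's body (76 mm by 85 mm) begins 54 mm behind the grasp point. The pads swing forward as they close: fully open they stand 13 mm farther back than shut.
Start: joints at [-1.307, 0.423, 1.63, -0, 1.089, -0.019], TCP at [0.174, -0.6, 0.231] pointing down, gripper open.
Joint ranges: [-3, 3], [-0.9, 2.11], [0.09, 2.58], [-1.31, 4.45], [0.11, 2.69], [-2.54, 2.54]. Speed limits (rad/s): [2.39, 2.39, 3.01, 3.14, 3.14, 3.14].

### API

Orientations are given as a unit quaternion [w, x, y, z].
In Python, from station import manip gives the robot as it stands.
- The arm moves only by the shell command python3 -m handwheel 'ROWS' [FORCE]. ROWS is JSON, one flat list of numbers, 7 for each row, row after row: the turn, a rotation vector about the tool's x, y, z as a fraction of full scale, then the shift along the tool's x, y, z as a fraction of full scale, then the opening, from -1 (shut) to 1 (fully open). In form: [rx, ry, rz, tx, ty, tz, hand, rx, ry, rz, tx, ty, tz, hand, ...]. A call has exactly 5 rows; each row is the pose to reach, as a shift and turn from the pose commanded when the call began, along the tool's axes at that moment, turning the shorter way round; what a row does not reach only later rows make up. Full scale, the value 1, is 300 mm for a shift and 180 degrees for a turn. A row lasts 1/10 s, in which the tool goes at most 50 mm and 8.59 degrees, less where a joint would pass 70% of its speed; a pose out of reach is approached as far as the arm can. A call with a number of a shift or a turn outside -1 to 1 is refused whole. A call with a gripper value outside its range is refused whole. The fingers move at their own pace and stop on an object; FORCE is the grip in N (left out, the last holds). Time passes only in rows, so rows that repeat a pose let the fingers close, or fill a call up. It gives the time, the measured TCP pose, the force, the opening and the grip force at its end, in the units of the state.
- manip.state(): the state, without advancing time (a new reading comes with each control period).
- manip.snapshot(name): name is "side" or "top" or "wrist"; returns a dict with "pixels" (480x640x3 uint8, red, green, blue), "intrinsics" (3x3 intrinsics, pixels), "R" (3x3) and "t" (3): a world point X has camera coordinates R X + t. Camera axes: x right, y down, z forward; pixel columns grow to the right and rows downward; lengths in m; the calibration is good to about 2 mm. A picture is of the moment at which its call begins. There is no depth.
- manip.close_job(): hands the job in; it is judged then, once.
Trained networks look in a picture, given as the dict that the camera call returned (one of the last four; its "shot" number tells which), for a name from the list of things; names that differ only in an ending like _2 or _b are one class to them, and where a whole thing is asked for, a point or a joint stands for the part that bears it (a point fixed in the world has none). Each returns a list of dicts, best first, with "p" (0 to 1); they miss things now and then, are a little off and sometimes report something else, mostly with a low value. They report only what shows in the picture. A call takes as long as a camera call. They do not tell look-alikes from the thing itself.
- manip.spot_in(picture, thing): "centre" ([x, y, z] in m, in world coordinates, good to about 4 mm: the middle of the surface that is visible of it).
The state is a dict: "time": time; "q": joint angles; "joint_vel": joint speeds; "tau": joint torques, N m; "tool_pos": TCP position; "tool_rot": TCP orientation; "contact_force": force on the tool from outside, world axes, zero at the start; "torque": the same for the moment, N m; "finger_gap": opening from 0.0 (shut) to 1.0 (fully open); "finger_force": force on a finger pad.
Only numpy, scipy, OpenCV 4.12 (cv2) and the standard library are available. Lean on these libraries where they do the work, as an engineer would, in place of code of your own. Each camera call takes 0.05 s, during which the arm holds its last target. There are 200 camera calls.

### The job

The nut of the front spindle in the cradle has to be replaced, so find its thread pitch: lay the steel pitch leaves from the tray one at a time flat on the packing block and mesh their teeth gently into the front spindle's thread, until you find the one that seats fully, its land against the crests with no gap. Leave that leaf lying meshed in the thread on the packing block, with the other two flat in the tray, and leave the rest of the bench as it is.

Things in the scene. Friction and masses are not known exactly. Their poses are not given: they have to be found in the camera images.
- thread (a point): On the axis of the front spindle (nearest the robot, the one to measure), mid-thread, 45 mm above the bench. y: along the axis; x: across the spindles, away from the robot; z up. Fixed steel spindle, trapezoidal thread 60 mm over the crests, threaded 100 mm to either side of this point. Its pitch (8, 10 or 12 mm) and where its grooves lie along y are not known.
- cradle: Fixed notched timber cradle holding three steel spindles side by side; origin on the bench under thread, same axes. The second and third spindles lie parallel to the front one, 80 and 160 mm further along x, and are not to be measured. Spindle tops are 75 mm above the bench.
- packing (a point): Centre of the level top of the timber packing block fixed in front of the front spindle (axes as thread): 42 mm above the bench, 196 mm along y, 125 mm along x, ending 3 mm short of the thread's crests. A leaf laid flat on it has the middle of its 6 mm thickness at the height of the spindle's axis.
- tray: Fixed low timber tray; origin at the centre of its underside. Three bays of 97 x 100 mm in a row along x, centred at x = -102, 0, +102 mm. Floor 6 mm, outer rim 16 mm, dividers 10 mm above the bench. One leaf lies flat in each bay, its toothed edge towards the tray's +x.
- leaf_a_grip (a point): Centre of the upright timber grip (50 mm along y, 16 mm thick along x) of leaf a: a loose flat steel template, 74 x 72 x 6 mm, 0.2 kg, 6 teeth of 12 mm pitch along one edge. y: along the toothed edge; x: from the grip towards the teeth; z up. The grip's top is 56 mm, this point 31 mm above the leaf's underside. Between its teeth lies the land, a straight edge 58 mm from this point along x.
- leaf_a_land (a point): Middle of the land of leaf a at half thickness (axes as the grip). The teeth stand 5.6 mm beyond it. In a thread of the same pitch they seat with 0.5 mm of play along y, the land against the crests, 30 mm from the spindle's axis; in another pitch they ride on the crests, with the land 3 mm or more away.
- leaf_a_comb: The toothed edge strip of leaf a, rigidly part of it (origin: on the leaf's underside, 18 mm from the grip's centre towards the teeth; axes as the grip). The teeth are to be pressed only gently, some 5 to 15 N.
- leaf_b_grip (a point): Centre of the upright timber grip (50 mm along y, 16 mm thick along x) of leaf b: a loose flat steel template, 74 x 72 x 6 mm, 0.2 kg, 9 teeth of 8 mm pitch along one edge. y: along the toothed edge; x: from the grip towards the teeth; z up. The grip's top is 56 mm, this point 31 mm above the leaf's underside. Between its teeth lies the land, a straight edge 58 mm from this point along x.
- leaf_b_land (a point): Middle of the land of leaf b at half thickness (axes as the grip). The teeth stand 3.6 mm beyond it. In a thread of the same pitch they seat with 0.5 mm of play along y, the land against the crests, 30 mm from the spindle's axis; in another pitch they ride on the crests, with the land 3 mm or more away.
- leaf_b_comb: The toothed edge strip of leaf b, rigidly part of it (origin: on the leaf's underside, 18 mm from the grip's centre towards the teeth; axes as the grip). The teeth are to be pressed only gently, some 5 to 15 N.
- leaf_c_grip (a point): Centre of the upright timber grip (50 mm along y, 16 mm thick along x) of leaf c: a loose flat steel template, 74 x 72 x 6 mm, 0.2 kg, 7 teeth of 10 mm pitch along one edge. y: along the toothed edge; x: from the grip towards the teeth; z up. The grip's top is 56 mm, this point 31 mm above the leaf's underside. Between its teeth lies the land, a straight edge 58 mm from this point along x.
- leaf_c_land (a point): Middle of the land of leaf c at half thickness (axes as the grip). The teeth stand 4.6 mm beyond it. In a thread of the same pitch they seat with 0.5 mm of play along y, the land against the crests, 30 mm from the spindle's axis; in another pitch they ride on the crests, with the land 3 mm or more away.
- leaf_c_comb: The toothed edge strip of leaf c, rigidly part of it (origin: on the leaf's underside, 18 mm from the grip's centre towards the teeth; axes as the grip). The teeth are to be pressed only gently, some 5 to 15 N.
- nut: Bystander: loose bronze flanged nut standing on the bench, 92 mm across, 55 mm high; origin at the centre of its underside.
- hammer_mid (a point): Bystander: club hammer lying on the bench, 45 mm high, about 260 mm long; the middle of its handle.
- chisel: Bystander: steel stone chisel lying on the bench, 190 mm long, 18 mm high; origin at the middle of its underside.
There are look-alikes about, which are no part of the job. Leave any red or turquoise look-alike of the part that bears leaf_a_grip alone.

How it is judged:
At the end, for the whole second after the job is handed in: One leaf lies flat on the packing block, released and at rest, its land within 1.6 mm of the crests of the front spindle's thread, its toothed edge along the spindle's axis within 0.04 rad and wholly within the threaded length; the other two leaves lie flat in the tray ((((x of leaf_a_land in the frame of thread between -0.0316 and -0.027 m and y of leaf_a_land in the frame of thread between -0.066 and 0.066 m and z of leaf_a_land in the frame of thread between -0.004 and 0.004 m and angle between the y axis of leaf_a_land and the y axis of thread, either way round below 0.04 rad and angle between leaf_a_land's own z axis and vertical below 0.06 rad) and (x of leaf_b_grip in the frame of tray between -0.145 and 0.11 m and y of leaf_b_grip in the frame of tray between -0.05 and 0.05 m and z of leaf_b_grip in the frame of tray below 0.042 m and angle between leaf_b_grip's own z axis and vertical below 0.06 rad) and (x of leaf_c_grip in the frame of tray between -0.145 and 0.11 m and y of leaf_c_grip in the frame of tray between -0.05 and 0.05 m and z of leaf_c_grip in the frame of tray below 0.042 m and angle between leaf_c_grip's own z axis and vertical below 0.06 rad)) or ((x of leaf_b_land in the frame of thread between -0.0316 and -0.027 m and y of leaf_b_land in the frame of thread between -0.066 and 0.066 m and z of leaf_b_land in the frame of thread between -0.004 and 0.004 m and angle between the y axis of leaf_b_land and the y axis of thread, either way round below 0.04 rad and angle between leaf_b_land's own z axis and vertical below 0.06 rad) and (x of leaf_a_grip in the frame of tray between -0.145 and 0.11 m and y of leaf_a_grip in the frame of tray between -0.05 and 0.05 m and z of leaf_a_grip in the frame of tray below 0.042 m and angle between leaf_a_grip's own z axis and vertical below 0.06 rad) and (x of leaf_c_grip in the frame of tray between -0.145 and 0.11 m and y of leaf_c_grip in the frame of tray between -0.05 and 0.05 m and z of leaf_c_grip in the frame of tray below 0.042 m and angle between leaf_c_grip's own z axis and vertical below 0.06 rad)) or ((x of leaf_c_land in the frame of thread between -0.0316 and -0.027 m and y of leaf_c_land in the frame of thread between -0.066 and 0.066 m and z of leaf_c_land in the frame of thread between -0.004 and 0.004 m and angle between the y axis of leaf_c_land and the y axis of thread, either way round below 0.04 rad and angle between leaf_c_land's own z axis and vertical below 0.06 rad) and (x of leaf_a_grip in the frame of tray between -0.145 and 0.11 m and y of leaf_a_grip in the frame of tray between -0.05 and 0.05 m and z of leaf_a_grip in the frame of tray below 0.042 m and angle between leaf_a_grip's own z axis and vertical below 0.06 rad) and (x of leaf_b_grip in the frame of tray between -0.145 and 0.11 m and y of leaf_b_grip in the frame of tray between -0.05 and 0.05 m and z of leaf_b_grip in the frame of tray below 0.042 m and angle between leaf_b_grip's own z axis and vertical below 0.06 rad))) and linear speed of each of leaf_a_comb, leaf_b_comb, leaf_c_comb below 0.02 m/s); the robot touches nothing.
It fails at once if the toothed edge of a leaf is pressed against anything with more than 40 N (contact force between any of leaf_a_comb, leaf_b_comb, leaf_c_comb and anything else above 40 N).
It fails at once if the bronze nut is shifted more than 20 mm (distance of nut from where it was at the start of the episode above 0.02 m).
It fails at once if the club hammer is shifted more than 20 mm (distance of hammer_mid from where it was at the start of the episode above 0.02 m).
It fails at once if the chisel is shifted more than 20 mm (distance of chisel from where it was at the start of the episode above 0.02 m).
It also fails if it takes over 72 s, if anything falls off the work surface, if the arm or the gripper's body presses on something with over 40 N, if the wrist force passes 120 N, or if a joint passes its speed limit or range.

## Working session

There is one attempt and no reset: what is moved stays moved. The work goes in short steps, Python scripts to look and compute and a shell command to move; the robot and the scene stay as the last step left them, time stands still between calls to the robot, and variables do not carry over. Pictures are saved under pics/ and viewed, at most 10 in all, crops included, and the job is handed in when it is done.

```bash
mkdir -p pics; ls
cat > h.py <<'E'
import numpy as np, cv2
from station import manip
def save(p,n,crop=None,s=1):
    im=p["pixels"][:,:,::-1]
    if crop: a,b,c,d=crop; im=im[b:d,a:c]
    cv2.imwrite(f"pics/{n}.png",cv2.resize(im,None,fx=s,fy=s,interpolation=cv2.INTER_CUBIC))
def ray(p,u,v,z):
    K,R,t=map(np.array,(p["intrinsics"],p["R"],p["t"]))
    d=R.T@np.linalg.solve(K,[u,v,1.]); c=-R.T@t
    return c+d*(z-c[2])/d[2]
def proj(p,X):
    K,R,t=map(np.array,(p["intrinsics"],p["R"],p["t"]))
    x=K@(R@np.array(X)+t); return x[:2]/x[2]
E
python3 - <<'E'
from h import *
s=manip.state(); print({k:np.round(v,3).tolist() for k,v in s.items()}, manip.grip_depth)
for n in("top","side"):
    p=manip.snapshot(n); save(p,n+"0")
    print(n,np.round(-np.array(p["R"]).T@p["t"],3),np.round(np.array(p["R"])[2],2))
    for th in("leaf_a_grip","leaf_a_comb","tray","cradle","nut","hammer_mid","chisel"):
        for d in manip.spot_in(p,th): print(th,round(d["p"],2),np.round(d["centre"],3),np.round(proj(p,d["centre"])))
E
```

```text
pics
{'time': 0.0, 'q': [-1.307, 0.424, 1.631, 0.0, 1.089, -0.019], 'joint_vel': [-0.001, -0.0, 0.001, -0.001, -0.0, 0.001], 'tau': [0.001, -55.738, -28.174, 0.0, 0.007, -0.0], 'tool_pos': [0.174, -0.6, 0.231], 'tool_rot': [-0.001, 0.99, 0.141, -0.0], 'contact_force': [-0.422, 0.214, -0.243], 'torque': [-0.014, -0.024, -0.022], 'finger_force': 0.0, 'finger_gap': 1.001} -0.0187
top [0.348 0.121 1.028] [ 0.21  0.   -0.98]
leaf_a_grip 0.92 [0.424 0.197 0.015] [271. 332.]
leaf_a_grip 0.71 [0.283 0.223 0.005] [256. 416.]
leaf_a_grip 0.58 [0.373 0.384 0.004] [164. 363.]
leaf_a_comb 0.75 [0.351 0.418 0.005] [144. 377.]
leaf_a_comb 0.71 [0.299 0.19  0.008] [275. 407.]
leaf_a_comb 0.68 [0.456 0.198 0.011] [271. 314.]
tray 0.6 [0.518 0.23  0.004] [254. 280.]
cradle 0.92 [ 0.526 -0.202  0.04 ] [501. 270.]
nut 0.84 [0.748 0.117 0.035] [316. 152.]
hammer_mid 0.88 [0.513 0.514 0.034] [ 89. 281.]
chisel 0.84 [0.439 0.04  0.016] [361. 323.]
chisel 0.41 [0.662 0.242 0.01 ] [248. 202.]
side [-0.029  0.71   0.84 ] [ 0.49 -0.53 -0.7 ]
leaf_a_grip 0.96 [0.378 0.39  0.008] [260. 392.]
leaf_a_grip 0.67 [0.274 0.234 0.003] [375. 372.]
leaf_a_grip 0.55 [0.406 0.207 0.011] [326. 315.]
leaf_a_comb 0.79 [0.458 0.205 0.01 ] [305. 299.]
leaf_a_comb 0.76 [0.353 0.415 0.001] [259. 415.]
leaf_a_comb 0.66 [0.298 0.191 0.01 ] [380. 345.]
leaf_a_comb 0.56 [0.66  0.237 0.011] [218. 252.]
tray 0.64 [0.505 0.239 0.005] [274. 298.]
cradle 0.76 [ 0.522 -0.15   0.041] [401. 181.]
cradle 0.55 [0.504 0.227 0.007] [279. 294.]
nut 0.82 [0.749 0.125 0.038] [231. 194.]
hammer_mid 0.75 [0.501 0.527 0.034] [137. 391.]
chisel 0.88 [0.429 0.037 0.015] [378. 257.]
```

View pics/top0.png

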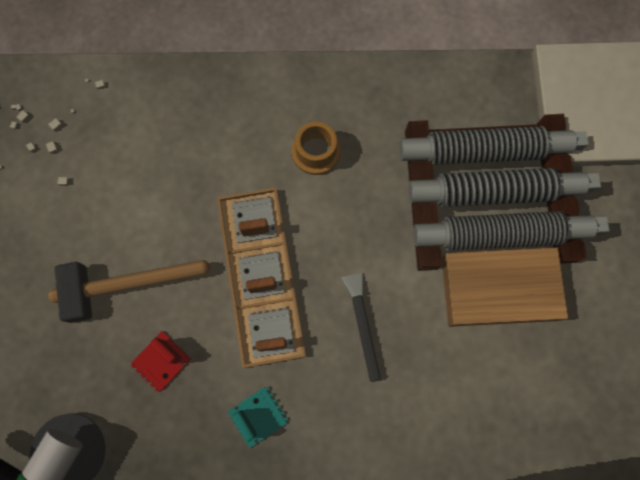

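View pics/side0.png

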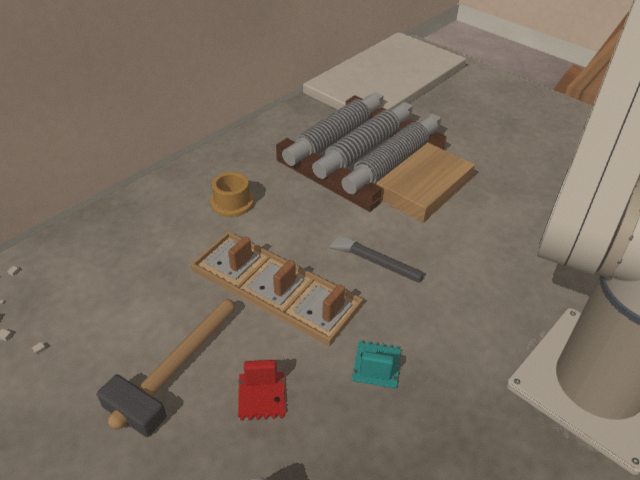

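The top view shows the steel leaves with brown grips at (254,226), (261,284) and (271,344). The look-alikes are red at (160,361) and turquoise at (258,417). The front spindle at (510,232) is the one next to the packing block at (507,287). I'll choose only from the steel leaves in the tray.

Run:
```python
from h import *
p=manip.snapshot("top"); save(p,"crop1",(215,185,310,370),3.2)
for n,px,z in (("grips",[(254,226),(261,284),(271,344)],.062),("pack",[(446,254),(561,249),(568,319),(450,326)],.042),("tray",[(219,196),(278,190),(304,357),(245,366)],.016),("spindle1",[(416,234),(607,225)],.045)):
    print(n,[np.round(ray(p,*q,z),4)[:2].tolist() for q in px])
g=cv2.cvtColor(p["pixels"],cv2.COLOR_RGB2GRAY).astype(np.float32)
# spindles: sample along axis at top height
for (a,b) in (((450,232),(562,227)),((450,187),(555,184)),((440,145),(545,142))):
    A,B=ray(p,*a,.075),ray(p,*b,.075); L=np.linalg.norm(B-A); N=1024
    s=np.linspace(0,1,N); acc=0
    for dx in np.linspace(-.01,.01,11):
        P=[proj(p,A+(B-A)*t+[dx,0,0]) for t in s]; P=np.float32(P)
        pr=cv2.remap(g,P[:,:1],P[:,1:],cv2.INTER_CUBIC).ravel(); pr-=cv2.GaussianBlur(pr[:,None],(1,0+401),80).ravel()
        acc=acc+np.abs(np.fft.rfft(pr*np.hanning(N),16*N))
    f=np.arange(len(acc))*(1/16)/L; m=(f>1/.016)&(f<1/.006)
    print("L",L,"pitch",1/f[m][acc[m].argmax()], [ (q,round(float(np.interp(1/q,f,acc)))) for q in(.008,.010,.012)])
```

```text
grips [[0.603, 0.2249], [0.5017, 0.2118], [0.4014, 0.1942]]
pack [[0.5547, -0.1077], [0.5617, -0.3083], [0.44, -0.3081], [0.43, -0.1074]]
tray [[0.6724, 0.2946], [0.6828, 0.1868], [0.3813, 0.1407], [0.367, 0.2421]]
spindle1 [[0.5903, -0.0567], [0.6033, -0.3916]]
L 0.1904572934878171 pitch 0.007977268837186056 [(0.008, 61785), (0.01, 1190), (0.012, 2890)]
L 0.18124738131545798 pitch 0.011933983954927275 [(0.008, 1257), (0.01, 1495), (0.012, 97840)]
L 0.1842239227907091 pitch 0.00995804988057887 [(0.008, 1199), (0.01, 80420), (0.012, 1491)]
```

View pics/crop1.png

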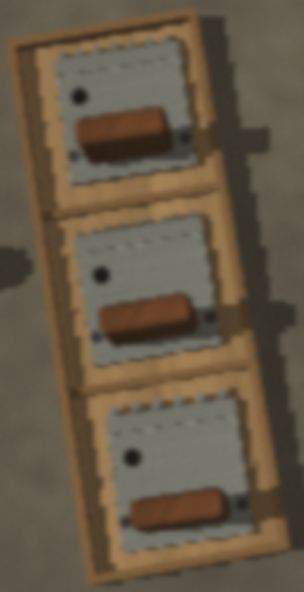

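The front spindle's thread measures 8 mm, so the 9-tooth leaf is the likely match; the crop suggests the bottom leaf is the coarse one. I'll check both with the wrist camera.

```bash
cat >> h.py <<'E'
from scipy.spatial.transform import Rotation as Ro
def go(pos,yaw=None,s=None):
    """fractions for tool-down target pose: [rx,ry,rz,tx,ty,tz], yaw = world yaw of tool x"""
    s=s or manip.state(); w,x,y,z=s["tool_rot"]; R=Ro.from_quat([x,y,z,w])
    cy=np.arctan2(*R.as_matrix()[[1,0],0]); yaw=cy if yaw is None else yaw
    T=Ro.from_euler("z",yaw)*Ro.from_euler("x",np.pi)
    r=(R.inv()*T).as_rotvec()/np.pi; t=R.inv().apply(np.array(pos)-s["tool_pos"])/.3
    return "yaw %.4f go"%cy,np.round(np.r_[r,t],4).tolist()
def st():
    s=manip.state(); print("t",round(s["time"],2),"pos",np.round(s["tool_pos"],4),"F",np.round(s["contact_force"],1),"gap",round(s["finger_gap"],3),"ff",np.round(s["finger_force"],1)); return s
E
python3 -m handwheel '[0,0,-0.239,0.667,-0.5,-0.167,1, 0,0,-0.239,0.667,-0.5,-0.167,1, 0,0,-0.239,0.667,-0.5,-0.167,1, 0,0,-0.239,0.667,-0.5,-0.167,1, 0,0,-0.239,0.667,-0.5,-0.167,1]'
python3 - <<'E'
from h import *
st(); print(go((.47,-.2,.30),1.61))
E
```

```text
time: 1.35
tool_pos: [0.3225, -0.4026, 0.281]
tool_rot: [0.0, 0.868, 0.496, 0.0]
contact_force: [0.1, -0.2, -0.3]
finger_gap: 0.998
finger_force: 0.0
t 1.35 pos [ 0.3225 -0.4026  0.281 ] F [ 0.1 -0.2 -0.3] gap 0.998 ff 0.0
('yaw 1.0385 go', [0.0001, 0.0001, -0.1819, 0.8315, 0.0808, -0.0635])
```

```bash
python3 -m handwheel '[0,0,-0.182,0.83,0.08,-0.06,1, 0,0,-0.182,0.83,0.08,-0.06,1, 0,0,-0.182,0.83,0.08,-0.06,1, 0,0,-0.182,0.83,0.08,-0.06,1, 0,0,-0.182,0.83,0.08,-0.06,1]'
python3 - <<'E'
from h import *
s=st(); p=manip.snapshot("wrist"); save(p,"w1"); import pickle; pickle.dump(p,open("w1.pkl","wb"))
C=-np.array(p["R"]).T@p["t"]; print(C, np.round(p["R"],2).tolist())
print(go((.49,.0,.33),1.70)); print(go((.49,.18,.33),1.72))
E
```

```text
time: 1.85
tool_pos: [0.4704, -0.2015, 0.2989]
tool_rot: [0.0, 0.694, 0.72, 0.0]
contact_force: [0.1, -0.3, 0.5]
finger_gap: 1.004
finger_force: 0.0
t 1.85 pos [ 0.4704 -0.2015  0.2989] F [ 0.1 -0.3  0.5] gap 1.004 ff 0.0
[ 0.46756553 -0.12970895  0.44243094] [[1.0, 0.04, 0.0], [0.03, -0.96, 0.28], [0.01, -0.28, -0.96]]
('yaw 1.6084 go', [0.0014, -0.0006, -0.0292, 0.6532, 0.077, -0.0997])
('yaw 1.6084 go', [0.0014, -0.0006, -0.0355, 1.2527, 0.0995, -0.0984])
```

View pics/w1.png

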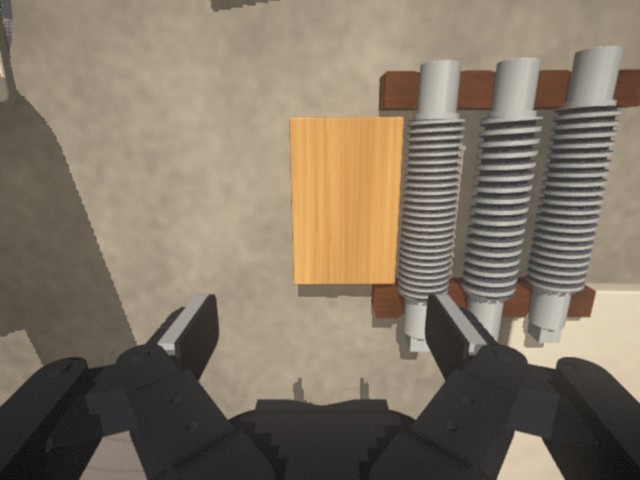

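The wrist view shows the packing block with corners (291,117), (404,117), (397,284), (295,284), and the front spindle just to its right at columns 400–460. Next I'll look over the tray, then compute the geometry.

```bash
python3 -m handwheel '[0,0,-0.02,0.8,0.09,-0.04,1, 0,0,-0.02,0.8,0.09,-0.04,1, 0,0,-0.02,0.8,0.09,-0.04,1, 0,0,-0.02,0.8,0.09,-0.04,1, 0,0,-0.02,0.8,0.09,-0.04,1]'
python3 -m handwheel '[0,0,-0.016,0.33,0,0,1, 0,0,-0.016,0.33,0,0,1, 0,0,-0.016,0.33,0,0,1, 0,0,-0.016,0.33,0,0,1, 0,0,-0.016,0.33,0,0,1]' >/dev/null
python3 - <<'E'
from h import *
import pickle
s=st(); p=manip.snapshot("wrist"); save(p,"w2"); pickle.dump(p,open("w2.pkl","wb"))
for th in("leaf_a_grip",):
    for d in manip.spot_in(p,th): print(th,round(d["p"],2),np.round(d["centre"],3),np.round(proj(p,d["centre"])))
p=pickle.load(open("w1.pkl","rb"))
print("pack",[np.round(ray(p,*q,.042),4)[:2].tolist() for q in [(291,117),(404,117),(397,284),(295,284)]])
E
```

```text
time: 2.4
tool_pos: [0.4882, 0.0397, 0.3108]
tool_rot: [0.0, 0.672, 0.741, 0.0]
contact_force: [0.7, -0.1, -0.6]
finger_gap: 0.999
finger_force: 0.0
t 2.9 pos [0.4788 0.1352 0.3104] F [0.5 0.2 0.1] gap 0.996 ff 0.0
leaf_a_grip 0.94 [0.284 0.223 0.008] [169.  96.]
leaf_a_grip 0.7 [0.425 0.2   0.012] [285. 134.]
pack [[0.4344, -0.1135], [0.5565, -0.109], [0.5679, -0.3047], [0.4417, -0.3092]]
```

View pics/w2.png

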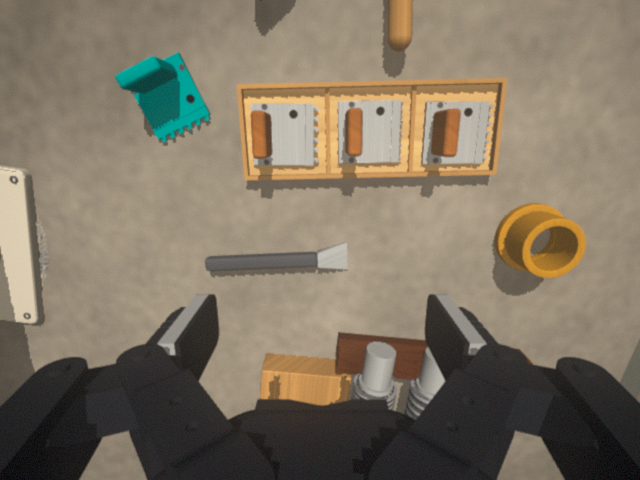

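Run:
```python
from h import *
import pickle
p=pickle.load(open("w2.pkl","rb"))
o=np.array([.525,.215]); c,s=np.cos(.151),np.sin(.151); ex,ey=np.array([c,s]),np.array([-s,c])
W,H=800,300; k=.0004
u,v=np.meshgrid((np.arange(W)-W/2)*k,(H/2-np.arange(H))*k)
X=o+u[...,None]*ex+v[...,None]*ey; X=np.dstack([X,np.full(u.shape,.012)])
K,R,t=map(np.array,(p["intrinsics"],p["R"],p["t"])); q=(X@R.T+t)@K.T; q=(q[...,:2]/q[...,2:]).astype(np.float32)
im=cv2.remap(p["pixels"][:,:,::-1].copy(),q[...,0],q[...,1],cv2.INTER_CUBIC); cv2.imwrite("pics/rect.png",im)
```

```text
(no output)
```

View pics/rect.png

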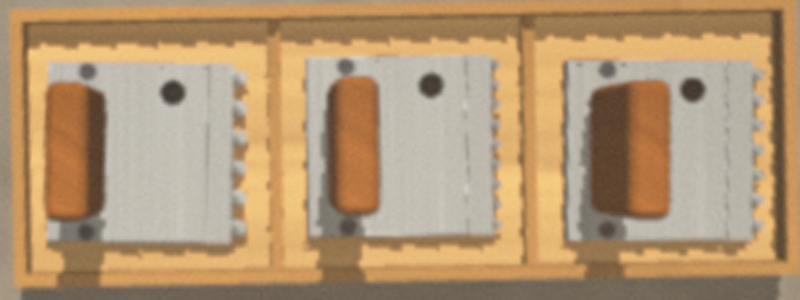

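Run:
```python
from h import *
im=cv2.cvtColor(cv2.imread("pics/rect.png"),cv2.COLOR_BGR2GRAY).astype(float)
for n,c0,y0 in(("L",238,65),("M",496,57),("R",757,62)):
  acc=0
  for c in range(c0-3,c0+4):
    a=im[y0:y0+176,c]; a=a-np.poly1d(np.polyfit(np.arange(176),a,2))(np.arange(176)); acc=acc+np.abs(np.fft.rfft(a*np.hanning(176),4096))
  print(n,[(q,round(float(np.interp(.4/q,np.arange(2049)/4096,acc)))) for q in(7,8,9,10,11,12,13)])
# grip/edge geometry in world: middle leaf corners (left edge x, right land x), from rect (z=.012 top of leaf)
o=np.array([.525,.215]); c,s=np.cos(.151),np.sin(.151); ex,ey=np.array([c,s]),np.array([-s,c])
f=lambda u,v:o+(u-400)*.0004*ex+(150-v)*.0004*ey
for n,pts in (("M",[(306,59),(490,57),(493,235),(307,237)]),):
  P=[f(*q) for q in pts]; print(np.round(P,4)); print("yaw",np.arctan2(*(P[1]-P[0])[::-1]),np.arctan2(*(P[2]-P[3])[::-1]))
# grip top (middle) in w2: pixel of rect at z=.012 -> image -> ray at z=.062
import pickle
p=pickle.load(open("w2.pkl","rb"))
G=[ray(p,*proj(p,[*f(*q),.012]),.062) for q in((338,79),(378,77),(379,213),(338,214))]
print(np.round(G,4),np.round(np.mean(G,0),4)); E1=(G[0]+G[1]-G[2]-G[3]);print("grip yaw",np.arctan2(-E1[0],E1[1]))
```

```text
L [(7, 899), (8, 1260), (9, 716), (10, 3528), (11, 7875), (12, 9476), (13, 8299)]
M [(7, 1318), (8, 1461), (9, 1457), (10, 1185), (11, 1205), (12, 1463), (13, 1728)]
R [(7, 268), (8, 861), (9, 2047), (10, 3782), (11, 3253), (12, 2167), (13, 1584)]
[[0.4824 0.2453]
 [0.555  0.2572]
 [0.5669 0.187 ]
 [0.4935 0.175 ]]
yaw 0.16186913717727003 0.16175227379110171
[[0.4931 0.2356 0.062 ]
 [0.507  0.2385 0.062 ]
 [0.5146 0.1908 0.062 ]
 [0.5003 0.1883 0.062 ]] [0.5037 0.2133 0.062 ]
grip yaw 0.15469002015220393
```

Run:
```python
from h import *
print(go((.503,.2128,.11),1.729))
```

```text
('yaw 1.7157 go', [-0.0, 0.0001, -0.0042, 0.2462, 0.1169, 0.6678])
```

```bash
python3 -m handwheel '[0,0,-0.0042,0.246,0.117,0.668,1, 0,0,-0.0042,0.246,0.117,0.668,1, 0,0,-0.0042,0.246,0.117,0.668,1, 0,0,-0.0042,0.246,0.117,0.668,1, 0,0,-0.0042,0.246,0.117,0.668,1]' >/dev/null
python3 - <<'E'
from h import *
import pickle
s=st(); p=manip.snapshot("wrist"); save(p,"w3"); pickle.dump(p,open("w3.pkl","wb")); print(go((.503,.2128,.026),1.729))
E
```

```text
t 3.5 pos [0.5011 0.213  0.1058] F [-0.2 -0.9 -0.4] gap 1.001 ff 0.0
('yaw 1.7299 go', [-0.0021, 0.0004, 0.0003, -0.0021, 0.0077, 0.2655])
```

View pics/w3.png

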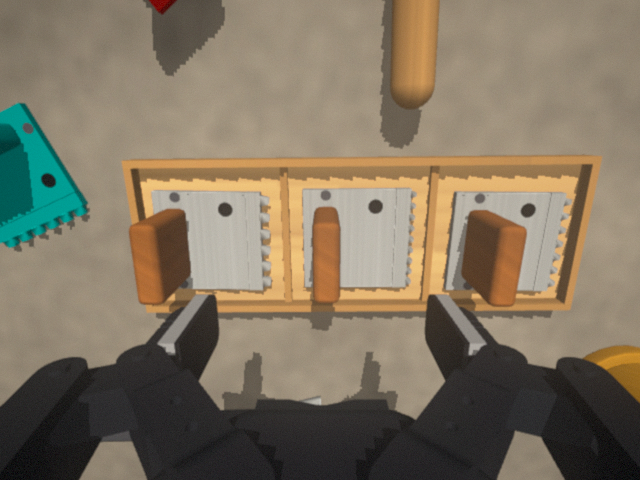

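The close view shows the middle leaf has the finest teeth. Its timber grip at (327,255) sits centred between the open fingers, so I'll descend and grip.

```bash
python3 -m handwheel '[0,0,0,-0.002,0.007,0.13,1, 0,0,0,-0.002,0.007,0.2655,1, 0,0,0,-0.002,0.007,0.2655,1, 0,0,0,-0.002,0.007,0.2655,1, 0,0,0,-0.002,0.007,0.2655,1]' 50
python3 -m handwheel '[0,0,0,0,0,0,-1, 0,0,0,0,0,0,-1, 0,0,0,0,0,0,-1, 0,0,0,0,0,0,-1, 0,0,0,0,0,0,-1]' 50
python3 -m handwheel '[0,0,0,0,0,0,-1, 0,0,0,0,0,0,-1, 0,0,0,0,0,-0.1,-1, 0,0,0,0,0,-0.28,-1, 0,0,0,0,0,-0.28,-1]' 50
python3 - <<'E'
from h import *
import pickle
s=st(); p=manip.snapshot("wrist"); save(p,"w4"); pickle.dump((p,s),open("w4.pkl","wb")); print(go((.47,-.2,.15),1.61))
p=pickle.load(open("w1.pkl","rb"))
g=cv2.cvtColor(p["pixels"],cv2.COLOR_RGB2GRAY).astype(np.float32); hsv=cv2.cvtColor(p["pixels"],cv2.COLOR_RGB2HSV)
for r in range(130,285,20): print(r, hsv[r,385:470:1,1].tolist() if r in(150,270) else "", np.where(np.abs(np.diff(hsv[r,380:475,1].astype(int)))>35)[0]+380)
E
```

```text
time: 4.05
tool_pos: [0.5068, 0.214, 0.0331]
tool_rot: [0.001, 0.649, 0.761, 0.002]
contact_force: [0.4, 0.2, 0.4]
finger_gap: 1.0
finger_force: 0.0
time: 4.55
tool_pos: [0.5049, 0.2139, 0.0307]
tool_rot: [0.0, 0.648, 0.761, 0.0]
contact_force: [0.6, 0.6, 0.4]
finger_gap: 0.178
finger_force: 49.1
time: 5.05
tool_pos: [0.5078, 0.2151, 0.1188]
tool_rot: [0.002, 0.648, 0.761, 0.003]
contact_force: [0.9, 0.1, -1.8]
finger_gap: 0.179
finger_force: 49.6
t 5.05 pos [0.5078 0.2151 0.1188] F [ 0.9  0.1 -1.8] gap 0.179 ff 49.6
('yaw 1.7310 go', [0.0018, -0.0005, 0.0385, -1.3449, -0.3413, -0.1125])
130  [403]
150 [146, 145, 144, 145, 143, 146, 140, 143, 140, 144, 142, 142, 144, 139, 143, 143, 139, 115, 65, 62, 66, 62, 69, 66, 69, 70, 62, 71, 59, 56, 64, 68, 47, 54, 55, 62, 73, 48, 51, 44, 48, 55, 43, 40, 44, 40, 41, 25, 39, 33, 32, 25, 21, 26, 18, 21, 27, 27, 31, 26, 19, 19, 25, 22, 21, 19, 11, 18, 15, 22, 12, 20, 13, 7, 16, 16, 27, 39, 48, 52, 47, 49, 51, 44, 51] [402]
170  [400]
190  [399]
210  [398 399]
230  [397]
250  [396]
270 [144, 140, 144, 144, 143, 145, 144, 147, 145, 142, 118, 74, 63, 49, 39, 32, 31, 44, 50, 50, 52, 41, 41, 34, 32, 28, 22, 24, 23, 21, 22, 27, 25, 21, 19, 17, 21, 19, 18, 20, 14, 22, 22, 17, 15, 16, 18, 16, 19, 21, 15, 21, 18, 18, 21, 20, 17, 18, 19, 18, 20, 19, 13, 10, 23, 40, 55, 48, 44, 47, 49, 47, 44, 45, 52, 50, 39, 47, 45, 26, 24, 19, 15, 16, 17] [395]
```

View pics/w4.png

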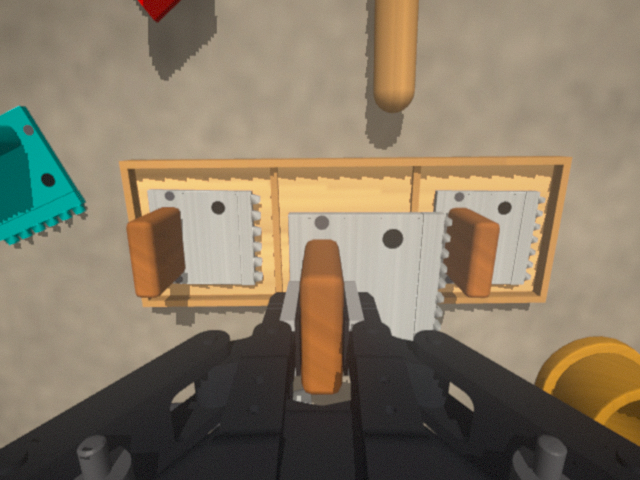

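The leaf hangs level in the grip, with its teeth along column 445 from row 213 down and the empty bay behind it. Next stop is above the packing block.

```bash
python3 -m handwheel '[0,0,0.02,-0.75,-0.19,-0.06,-1, 0,0,0.02,-0.75,-0.19,-0.06,-1, 0,0,0.02,-0.75,-0.19,-0.06,-1, 0,0,0.02,-0.75,-0.19,-0.06,-1, 0,0,0.02,-0.75,-0.19,-0.06,-1]' >/dev/null
python3 - <<'E'
from h import *
s=st();print(go((.475,-.2,.14),1.61))
E
```

```text
t 5.6 pos [ 0.4827 -0.0198  0.1311] F [ 0.8  0.7 -1.6] gap 0.179 ff 49.6
('yaw 1.6670 go', [-0.0009, -0.0, 0.0181, -0.5953, -0.0832, -0.0295])
```

```bash
python3 -m handwheel '[0,0,0.018,-0.595,-0.083,-0.03,-1, 0,0,0.018,-0.595,-0.083,-0.03,-1, 0,0,0.018,-0.595,-0.083,-0.03,-1, 0,0,0.018,-0.595,-0.083,-0.03,-1, 0,0,0.018,-0.595,-0.083,-0.03,-1]' >/dev/null
python3 - <<'E'
from h import *
import pickle
manip.snapshot("top"); s=st(); p=manip.snapshot("wrist"); save(p,"w5"); pickle.dump((p,s),open("w5.pkl","wb"))
E
```

```text
t 6.15 pos [ 0.4759 -0.1989  0.1399] F [-0.7  0.6 -2.5] gap 0.183 ff 49.6
```

View pics/w5.png

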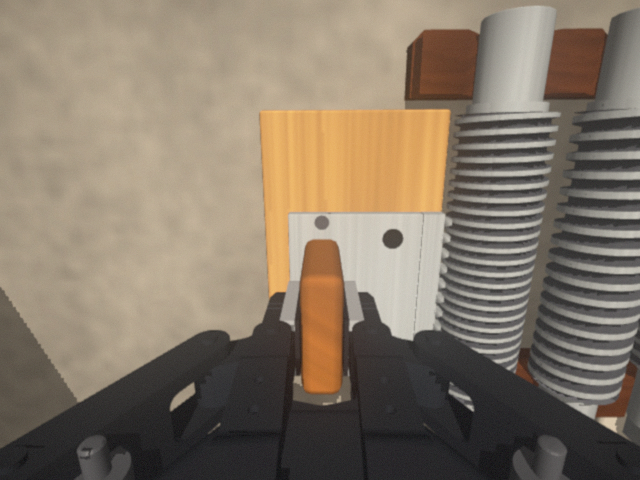

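```bash
cat > m.py <<'E'
from h import *
import pickle
p,s=pickle.load(open("w5.pkl","rb"))
g=cv2.cvtColor(p["pixels"],cv2.COLOR_RGB2GRAY).astype(np.float32); S=cv2.cvtColor(p["pixels"],cv2.COLOR_RGB2HSV)[...,1].astype(float)
C=-np.array(p["R"]).T@p["t"]; print("cam",C.round(4))
def edge(a,ax,u0,u1,lo,sgn=0):  # subpixel strongest gradient along row/col
    v=cv2.GaussianBlur((a[lo,u0:u1] if ax else a[u0:u1,lo]).reshape(-1,1).astype(np.float32),(1,5),1).ravel(); d=np.diff(v); d=np.abs(d) if not sgn else sgn*d; i=int(d.argmax()); i=min(max(i,1),len(d)-2)
    den=d[i-1]-2*d[i]+d[i+1]; return u0+i+1-0.0+.5*(d[i-1]-d[i+1])/den-.5+0
fit=lambda P:np.polyfit(P[:,1],P[:,0],1)
L=np.array([ray(p,edge(S,1,250,280,r),r,.042)[:2] for r in range(120,280,8)])
Rr=np.array([ray(p,edge(S,1,440,458,r),r,.042)[:2] for r in range(118,205,5)])
T=np.array([ray(p,c,edge(S,0,100,120,c),.042)[:2] for c in range(270,440,10)])
fl,fr=fit(L),fit(Rr); ft=np.polyfit(T[:,0],T[:,1],1)
print("pack left slope",fl,"right",fr,"top",ft)
for y in(-.12,-.2): print(y,"xl",np.polyval(fl,y),"xr",np.polyval(fr,y))
print("top edge y at mid",np.polyval(ft,.5))
zl=s["tool_pos"][2]-.026+.006; print("leaf underside approx",zl)
# leaf: side edge row ~213, land edge col ~443, at top face z
zt=zl+.006
TE=np.array([ray(p,c,edge(S,0,206,220,c),zt)[:2] for c in range(345,430,6)])
BE=np.array([ray(p,edge(S,1,282,296,r),r,zt)[:2] for r in range(218,275,5)])
t=np.polyfit(TE[:,0],TE[:,1],1); b=fit(BE); print("leaf side",t,"yaw",t[0],"back",b,"yaw",-b[0])
print("tool",s["tool_pos"].round(4) if hasattr(s["tool_pos"],"round") else s["tool_pos"], go((0,0,0))[0])
xg=s["tool_pos"][0]; print("side y at grip x - tool y",np.polyval(t,xg)-s["tool_pos"][1]," tool x - back x at grip",xg-np.polyval(b,s["tool_pos"][1]))
E
python3 m.py
```

```text
cam [ 0.4735 -0.1272  0.2836]
pack left slope [-0.04089119  0.42718746] right [-0.04213872  0.55166363] top [ 0.04303481 -0.13213746]
-0.12 xl 0.4320944056136107 xr 0.5567202717290644
-0.2 xl 0.43536570109882056 xr 0.5600913690241675
top edge y at mid -0.11062004883941119
leaf underside approx 0.11990168651174546
leaf side [ 0.03675989 -0.17861238] yaw 0.03675988827781929 back [-0.03724374  0.45284401] yaw 0.03724373925574356
tool [ 0.4759 -0.1989  0.1399] yaw 1.6095 go
side y at grip x - tool y 0.037788075056654574  tool x - back x at grip 0.015682225983943476
```

```bash
cat > ph.py <<'E'
from m import *
a=.0415; ey=np.array([-np.sin(a),np.cos(a),0]); ex=np.array([np.cos(a),np.sin(a),0])
O=np.array([np.polyval(fr,-.2),-.2,.045])+.033*ex   # axis point
P8=.008
def prof(pts): 
    q=np.float32([proj(p,X) for X in pts]); return cv2.remap(g,q[:,:1],q[:,1:],cv2.INTER_CUBIC).ravel()
def phase(pts,sy):
    v=prof(pts); v=v-np.polyval(np.polyfit(sy,v,3),sy); z=(v*np.hanning(len(v))*np.exp(-2j*np.pi*sy/P8)).sum(); n=(np.abs(v)*np.hanning(len(v))).sum()
    return np.angle(z)/(2*np.pi)*8, abs(z)/n     # bright centres at s = phase + 8k mm (exp convention: v~cos(2pi(s-ph)/P))
for r in(.030,.028):
  for ph in(0,20,40,60,75,90,100,110):
    out=[]
    for c in(.08,.06,.03,0.,-.03):
        sy=np.linspace(c-.016,c+.016,320); f=np.radians(ph)
        pts=O+sy[:,None]*ey-r*np.sin(f)*ex+np.array([0,0,r*np.cos(f)])
        z,m=phase(pts,sy); out.append("%.1f(%.2f)"%((-z)%8,m))
    print(r,ph,out)
E
python3 ph.py | tail -16
cat >> ph.py <<'E'
# teeth of leaf: line just beyond land at z = underside+.006 (top face)
yw=.0372; lx=np.array([np.cos(yw),np.sin(yw),0]); ly=np.array([-np.sin(yw),np.cos(yw),0]); G=np.array(s["tool_pos"]); G[2]=zt
print("teeth")
for d in(.0575,.0585,.0595,.0605,.0615):
    sy=np.linspace(.012,.038,300); z,m=phase(G+d*lx+sy[:,None]*ly,sy); print(d,"bright at y=%.2f(%.2f)"%((-z)%8,m))
E
python3 ph.py | sed -n '/teeth/,$p'
```

```text
0.03 0 ['6.3(0.67)', '6.2(0.72)', '6.0(0.72)', '5.8(0.72)', '5.6(0.73)']
0.03 20 ['5.9(0.66)', '5.8(0.74)', '5.7(0.73)', '5.6(0.71)', '5.3(0.72)']
0.03 40 ['5.2(0.65)', '5.2(0.74)', '5.2(0.75)', '5.1(0.75)', '5.0(0.74)']
0.03 60 ['4.8(0.68)', '4.7(0.73)', '4.8(0.74)', '4.7(0.75)', '4.8(0.76)']
0.03 75 ['4.4(0.68)', '4.5(0.73)', '4.4(0.70)', '4.6(0.67)', '4.7(0.73)']
0.03 90 ['7.0(0.58)', '0.3(0.67)', '2.3(0.64)', '4.4(0.32)', '3.2(0.25)']
0.03 100 ['7.5(0.62)', '7.8(0.69)', '1.5(0.24)', '3.6(0.25)', '2.5(0.29)']
0.03 110 ['7.9(0.51)', '7.7(0.50)', '2.9(0.12)', '2.8(0.27)', '1.5(0.34)']
0.028 0 ['6.4(0.66)', '6.0(0.73)', '5.6(0.72)', '5.1(0.73)', '4.7(0.75)']
0.028 20 ['5.9(0.65)', '5.6(0.74)', '5.3(0.73)', '4.9(0.71)', '4.4(0.71)']
0.028 40 ['5.2(0.66)', '5.1(0.74)', '4.8(0.75)', '4.5(0.75)', '4.1(0.73)']
0.028 60 ['4.8(0.67)', '4.7(0.74)', '4.4(0.75)', '4.1(0.76)', '3.8(0.76)']
0.028 75 ['4.6(0.71)', '4.4(0.74)', '4.0(0.74)', '3.6(0.75)', '3.2(0.76)']
0.028 90 ['5.5(0.49)', '2.4(0.18)', '2.8(0.70)', '3.5(0.29)', '2.1(0.35)']
0.028 100 ['6.4(0.55)', '7.9(0.58)', '1.5(0.73)', '2.9(0.28)', '1.4(0.24)']
0.028 110 ['6.9(0.61)', '7.6(0.69)', '0.3(0.72)', '1.8(0.23)', '0.4(0.24)']
teeth
0.0575 bright at y=1.87(0.76)
0.0585 bright at y=1.29(0.73)
0.0595 bright at y=0.86(0.70)
0.0605 bright at y=7.66(0.13)
0.0615 bright at y=5.33(0.17)
```

```bash
cat > t4.py <<'E'
from h import *
import pickle
p,s=pickle.load(open("w4.pkl","rb")); S=255-cv2.cvtColor(p["pixels"],cv2.COLOR_RGB2HSV)[...,1].astype(np.float32)
w,x,y,z=s["tool_rot"]; R=Ro.from_quat([x,y,z,w]).as_matrix(); tp=np.array(s["tool_pos"])
# tool coords: x~leaf y, -? leaf x = tool y ; leaf plane at tool z = +.020-.006
for zo in(.012,.014,.016):
  for d in(.0575,.0585,.0595,.0605,.061):
    sy=np.linspace(.006,.038,300); q=np.float32([proj(p,tp+R@np.array([a,d-.0017*a,zo])) for a in sy])
    v=cv2.remap(S,q[:,:1],q[:,1:],cv2.INTER_CUBIC).ravel(); v-=v.mean(); h=np.hanning(300)
    zz=(v*h*np.exp(-2j*np.pi*sy/.008)).sum(); print(zo,d,"%.2f"%((-np.angle(zz)/2/np.pi*8)%8),"%.2f"%(abs(zz)/(abs(v)*h).sum()), "local y dir",np.round(R[:,1],2) if d<.058 else "")
E
python3 t4.py
```

```text
0.012 0.0575 2.17 0.71 local y dir [0.99 0.16 0.01]
0.012 0.0585 1.81 0.70 local y dir 
0.012 0.0595 1.50 0.69 local y dir 
0.012 0.0605 5.05 0.35 local y dir 
0.012 0.061 0.36 0.05 local y dir 
0.014 0.0575 2.44 0.47 local y dir [0.99 0.16 0.01]
0.014 0.0585 1.42 0.72 local y dir 
0.014 0.0595 1.08 0.71 local y dir 
0.014 0.0605 0.79 0.68 local y dir 
0.014 0.061 4.79 0.04 local y dir 
0.016 0.0575 3.09 0.45 local y dir [0.99 0.16 0.01]
0.016 0.0585 1.11 0.65 local y dir 
0.016 0.0595 0.68 0.71 local y dir 
0.016 0.0605 0.36 0.71 local y dir 
0.016 0.061 0.21 0.72 local y dir
```

```bash
python3 -c "
from h import *
print(go((.4931,-.2039,.067),1.614))"
```

```text
('yaw 1.6095 go', [-0.0008, -0.0004, -0.0014, -0.0235, 0.0574, 0.2428])
```

```bash
python3 -m handwheel '[0,0,-0.0014,-0.0235,0.057,0.1,-1, 0,0,-0.0014,-0.0235,0.057,0.2,-1, 0,0,-0.0014,-0.0235,0.057,0.243,-1, 0,0,-0.0014,-0.0235,0.057,0.243,-1, 0,0,-0.0014,-0.0235,0.057,0.243,-1]'
python3 -m handwheel '[0,0,0,0,0,0,-1, 0,0,0,0,0,0.003,-1, 0,0,0,0,0,0.006,-1, 0,0,0,0,0,0.008,-1, 0,0,0,0,0,0.01,-1]'
python3 -c "
from h import *
st();print(go((.4931,-.2039,.060),1.614))"
```

```text
time: 6.7
tool_pos: [0.4938, -0.2025, 0.0679]
tool_rot: [-0.001, 0.691, 0.723, -0.0]
contact_force: [-0.4, 0.3, -2.2]
finger_gap: 0.176
finger_force: 52.0
time: 7.2
tool_pos: [0.4944, -0.2038, 0.0655]
tool_rot: [0.0, 0.691, 0.723, 0.0]
contact_force: [-0.2, -0.8, 3.2]
finger_gap: 0.179
finger_force: 52.8
t 7.2 pos [ 0.4944 -0.2038  0.0655] F [-0.2 -0.8  3.2] gap 0.179 ff 52.8
('yaw 1.6158 go', [0.0, 0.0, 0.0006, -0.0001, -0.0044, 0.0183])
```

```bash
python3 -m handwheel '[0,0,0,0.0017,0.005,0,-1, 0,0,0,0.0017,0.01,0,-1, 0,0,0,0.0017,0.015,0,-1, 0,0,0,0.0017,0.02,0,-1, 0,0,0,0.0017,0.02,0,-1]'
python3 -m handwheel '[0,0,0,0,0.002,0,-1, 0,0,0,0,0.004,0,-1, 0,0,0,0,0.006,0,-1, 0,0,0,0,0.008,0,-1, 0,0,0,0,0.008,0,-1]'
```

```text
time: 7.7
tool_pos: [0.5007, -0.203, 0.0655]
tool_rot: [0.0, 0.691, 0.723, 0.0]
contact_force: [-0.6, 0.8, 0.3]
finger_gap: 0.182
finger_force: 52.3
time: 8.2
tool_pos: [0.5028, -0.2029, 0.0655]
tool_rot: [-0.0, 0.691, 0.723, 0.0]
contact_force: [-1.4, 0.1, 2.2]
finger_gap: 0.179
finger_force: 52.6
```

```bash
python3 -m handwheel '[0,0,0,0,0.002,0,-1, 0,0,0,0,0.004,0,-1, 0,0,0,0,0.005,0,-1, 0,0,0,0,0.005,0,-1, 0,0,0,0,0.005,0,-1]'
python3 -m handwheel '[0,0,0,0,0.002,0,-1, 0,0,0,0,0.003,0,-1, 0,0,0,0,0.003,0,-1, 0,0,0,0,0.003,0,-1, 0,0,0,0,0.003,0,-1]'
```

```text
time: 8.7
tool_pos: [0.5043, -0.2028, 0.0655]
tool_rot: [0.0, 0.691, 0.723, 0.0]
contact_force: [-2.8, 0.5, 3.4]
finger_gap: 0.178
finger_force: 52.8
time: 9.2
tool_pos: [0.5049, -0.2027, 0.0654]
tool_rot: [-0.0, 0.691, 0.723, -0.0]
contact_force: [-5.1, 0.0, 5.5]
finger_gap: 0.18
finger_force: 53.0
```

```bash
python3 -m handwheel '[0,0,0,0,0.002,0,-1, 0,0,0,0,0.004,0,-1, 0,0,0,0,0.004,0,-1, 0,0,0,0,0.004,0,-1, 0,0,0,0,0.004,0,-1]'
python3 -m handwheel '[0,0,0,0.002,0,0,-1, 0,0,0,0.005,0,0,-1, 0,0,0,0.005,0,0,-1, 0,0,0,0.005,0,0,-1, 0,0,0,0.005,0,0,-1]'
```

```text
time: 9.7
tool_pos: [0.5054, -0.2026, 0.0654]
tool_rot: [-0.001, 0.691, 0.723, -0.0]
contact_force: [-6.5, -0.5, 6.9]
finger_gap: 0.178
finger_force: 53.4
time: 10.2
tool_pos: [0.5055, -0.2021, 0.0655]
tool_rot: [-0.0, 0.691, 0.723, -0.001]
contact_force: [-7.2, -6.1, 5.8]
finger_gap: 0.181
finger_force: 53.2
```

```bash
python3 -m handwheel '[0,0,0,-0.005,0,0,-1, 0,0,0,-0.005,0.002,0,-1, 0,0,0,-0.005,0.004,0,-1, 0,0,0,-0.005,0.004,0,-1, 0,0,0,-0.005,0.004,0,-1]'
python3 -m handwheel '[0,0,0,0,0.002,0,-1, 0,0,0,0,0.004,0,-1, 0,0,0,0,0.004,0,-1, 0,0,0,0,0.004,0,-1, 0,0,0,0,0.004,0,-1]'
```

```text
time: 10.7
tool_pos: [0.5055, -0.2024, 0.0654]
tool_rot: [-0.002, 0.691, 0.723, -0.001]
contact_force: [-11.2, 0.3, 11.6]
finger_gap: 0.182
finger_force: 53.9
time: 11.2
tool_pos: [0.5055, -0.2023, 0.0654]
tool_rot: [-0.003, 0.691, 0.723, -0.002]
contact_force: [-16.5, -1.5, 14.8]
finger_gap: 0.177
finger_force: 54.5
```

```bash
python3 -m handwheel '[0,0,0,0,-0.003,-0.002,-1, 0,0,0,0,-0.006,-0.004,-1, 0,0,0,0,-0.008,-0.005,-1, 0,0,0,0,-0.008,-0.005,-1, 0,0,0,0,-0.008,-0.005,-1]'
```

```text
time: 11.7
tool_pos: [0.5055, -0.2024, 0.0663]
tool_rot: [-0.001, 0.691, 0.723, -0.0]
contact_force: [-6.0, -0.3, -5.4]
finger_gap: 0.18
finger_force: 51.4
```

```bash
python3 -m handwheel '[0,0,0,0,-0.001,0.002,-1, 0,0,0,0,-0.001,0.002,-1, 0,0,0,0,-0.001,0.002,-1, 0,0,0,0,-0.001,0.002,-0.4, 0,0,0,0,-0.001,0.002,-0.4]'
python3 -m handwheel '[0,0,0,0,0,0,0, 0,0,0,0,0,0,0.5, 0,0,0,0,0,0,0.5, 0,0,0,0,0,0,0.5, 0,0,0,0,0,0,0.5]'
python3 -m handwheel '[0,0,0,0,0,-0.1,0.5, 0,0,0,0,0,-0.25,0.5, 0,0,0,0,0,-0.4,0.5, 0,0,0,0,0,-0.4,0.5, 0,0,0,0,0,-0.4,0.5]'
python3 - <<'E'
from h import *
import pickle
manip.snapshot("top"); s=st(); p=manip.snapshot("wrist"); pickle.dump((p,s),open("w6.pkl","wb")); save(p,"w6",(220,60,620,360),2)
E
```

```text
time: 12.2
tool_pos: [0.5082, -0.2035, 0.0672]
tool_rot: [0.002, 0.691, 0.723, 0.001]
contact_force: [0.1, -1.1, 0.4]
finger_gap: 0.3
finger_force: 0.0
time: 12.7
tool_pos: [0.5061, -0.2028, 0.0663]
tool_rot: [0.0, 0.691, 0.723, 0.0]
contact_force: [0.3, -0.8, -0.9]
finger_gap: 0.75
finger_force: 0.0
time: 13.2
tool_pos: [0.5066, -0.203, 0.1875]
tool_rot: [0.001, 0.691, 0.723, 0.0]
contact_force: [-1.3, -0.1, 0.0]
finger_gap: 0.754
finger_force: 0.0
t 13.25 pos [ 0.5057 -0.2026  0.1861] F [-0.2  1.  -0.6] gap 0.748 ff 0.0
```

View pics/w6.png

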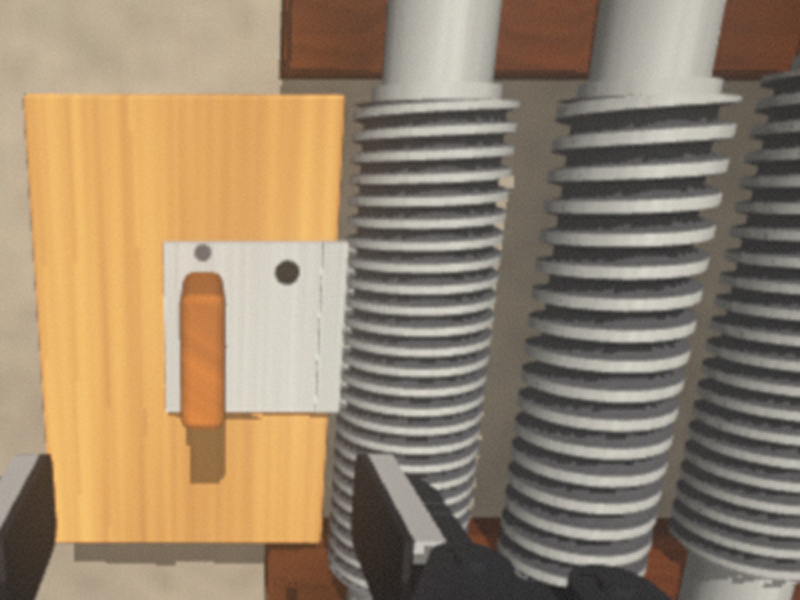

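Run:
```python
from h import *
import pickle
p,s=pickle.load(open("w6.pkl","rb")); S=cv2.GaussianBlur(cv2.cvtColor(p["pixels"],cv2.COLOR_RGB2HSV)[...,1].astype(np.float32),(0,0),.8)
def e(v):
    d=np.abs(np.diff(v)); i=int(np.clip(d.argmax(),1,len(d)-2)); return i+.5+.5*(d[i-1]-d[i+1])/(d[i-1]-2*d[i]+d[i+1])
f=lambda P:np.polyfit(np.array(P)[:,1],np.array(P)[:,0],1)
L=f([ray(p,228+e(S[r,228:250]),r,.042)[:2] for r in range(115,270,6)])
Rr=f([ray(p,382+e(S[r,382:402]),r,.042)[:2] for r in range(112,175,5)])
B=f([ray(p,295+e(S[r,295:309]),r,.048)[:2] for r in range(184,262,4)])
E=f([ray(p,385+e(S[r,385:400]),r,.048)[:2] for r in range(184,260,2)])
T=np.polyfit(*np.array([ray(p,c,174+e(S[174:188,c]),.048)[:2] for c in range(335,385,4)]).T,1)
print("L",L,"R",Rr,"back",B,"front",E,"side",T)
y=-.2; l,r,b,en=[np.polyval(q,y) for q in(L,Rr,B,E)]
print("pack w",r-l,"back from left",b-l,"(seated 54)","front past right",en-r,"(seated land +3, tips +6.6)","leaf len",en-b)
```

```text
L [-0.04045807  0.42732328] R [-0.04150843  0.55189553] back [-0.04480849  0.48018298] front [-0.05564001  0.55519123] side [ 0.04230931 -0.18751973]
pack w 0.12478231925049676 back from left 0.05372978463576089 (seated 54) front past right 0.006122018839842314 (seated land +3, tips +6.6) leaf len 0.07717455345457819
```

The leaf's back edge lies 53.7 mm from the block's far edge, against 54 mm when fully seated. Its angle to the spindle axis is within 0.004 rad, and the sideways probe was blocked by the grooves. So the 8 mm leaf is meshed and released, and the gripper is clear.

```bash
python3 -c "
from station import manip
print(manip.close_job())"
```

```text
the job is handed in; nothing more can be done
None
```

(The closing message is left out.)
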